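Pump up a sealed cable-joint closure for its leak test

ROBOT

A 7-joint arm with a two-finger parallel gripper is mounted at the origin on a cart in front of the work surface, level with it; the furniture and walls round the work are solid. World frame = base frame: x ahead of the robot, y to its left, z up, the work surface at z = 0. Lengths are in m, angles in degrees, forces in N, time in s.
With the tool pointing down it reaches from about 0.425 to 0.875 m from the base axis. Payload 4.7 kg.
Tool frame: the origin (TCP) lies at the very end of the fingers, on their centre line; the grasp point (between the pads) lies env.grip_point_offset behind it (env.grip_point_offset is the distance from the TCP to the grasp point, in m); z points along the fingers, y is the direction in which the jaws open and shut (so a half turn about z gives the same grasp; the last joint's range is limited). The gripper opens to 87 mm and grips with 3 to 60 N. Pads are 19 mm wide; open, the fingers measure 117 mm over their backs; the gripper's body (75 mm by 190 mm) begins 51 mm behind the grasp point.
Start: joints at [-63.936, 18.392, -4.016, 83.108, 1.295, 78.541, -3.26], TCP at [0.277, 0.588, 0.223] pointing down, gripper open.
Joint ranges: [-163.93, 163.93], [-17.29, 119.83], [-79.2, 71.16], [3.27, 140.29], [-89.18, 269.18], [5.43, 117.66], [-154.24, 154.24]. Speed limits (degrees/s): [147.25, 147.25, 180, 180, 180, 180, 180].

INTERFACE

Orientations are given as [roll, pitch, yaw] about the fixed x, y, z axes, in that order (R = Rz(yaw) Ry(pitch) Rx(roll)).
In Python, from cell import env gives the robot as it stands.
- The arm moves only by the tool send_rows, never from a script. Its argument "plan" is a list of rows, each a list of 7 numbers: the finger opening in mm, from 0 to 87, then the shift along the tool's x, y, z in mm, then the turn, a rotation vector about the tool's x, y, z in rad. A call has 1 to 12 rows; each row shifts and turns the commanded pose from where the row before left it, along the tool's axes as they then stand; what a row does not reach is not made up. A row lasts 1/10 s, in which the tool goes at most 50 mm and 8.59 degrees, less where a joint would pass 70% of its speed; a pose out of reach is approached as far as the arm can. A call is refused whole if a number of a shift passes 50 or a number of a turn 0.15, either way. A call with a gripper value outside its range is refused whole. The fingers move at their own pace and stop on an object; "grip_force" is the grip in N (left out, the last holds). Time passes only in rows, so rows that do not move let the fingers close. It gives the time, the measured TCP pose, the force and the opening at its end, in the units of the state.
- env.get_obs(): the state, without advancing time (a new reading comes with each control period).
- env.read_camera(name): name is "side" or "top"; returns the picture (420x560x3 uint8, red, green, blue); there is no depth.
- env.get_calibration(name): a dict with "fx", "fy", "cx", "cy" (pixels), "extrinsics" (4x4, takes a point from camera to world coordinates). Camera axes: x right, y down, z forward; pixel columns grow to the right and rows downward; lengths in m; the calibration is good to about 2 mm. A picture is of the moment at which its call begins. get_calibration takes no time and is no camera call.
- env.sign_off(): hands the job in, once; it reports no verdict.
Trained networks look in the newest picture that a camera, given by its name, has taken for a name from the list of things; names that differ only in an ending like _2 or _b are one class to them, and where a whole thing is asked for, a point or a joint stands for the part that bears it (a point fixed in the world has none). Each returns a list of dicts, best first, with "confidence" (0 to 1); they miss things now and then, are a little off and sometimes report something else, mostly with a low value. They report only what shows in the picture. A call takes as long as a camera call.
- env.regions_of(camera, query): "region" (420x560 bool, what is visible of it) and "rect" ([left, top, right, bottom] in pixels, round what is visible of it).
The state is a dict: "time_s": time; "qpos": joint angles; "joint_velocities": joint speeds; "effort": joint torques, N m; "tool_pos": TCP position; "tool_rot": TCP orientation; "force": force on the tool from outside, world axes, zero at the start; "wrist_torque": the same for the moment, N m; "grip_width": finger opening in m.
Only numpy, scipy, OpenCV 4.12 (cv2) and the standard library are available. Lean on these libraries where they do the work, as an engineer would, in place of code of your own. Each camera call takes 0.05 s, during which the arm holds its last target. There are 200 camera calls.

TASK

Get the black cable-joint closure on the grey stand ready for its leak test: push the blue vent lever all the way over to its other side (shut), and only then pump the red knob with the fingertips, pressing it fully down and letting it come fully up again each time, until the yellow indicator pin on top of the closure stands fully out and its green band shows. Press and push only: pick nothing up, do not touch the pin, leave the other things on the desk where they are, and finish clear with the knob up.

Things in the scene. Friction and masses are not known exactly. Their poses are not given: they have to be found in the camera images.
- stand: Fixed leak-test stand: grey base plate 120 x 200 x 12 mm (x, y, z) carrying a black ribbed closure (a cylinder 64 mm thick, 176 mm long, lying along the stand's y at x = +30 mm, top at z = 77 mm), a pump at x -30, y +65 mm and a vent lever at x -30, y -50 mm. Origin: centre of the plate's underside, on the desk; z up. Its yaw varies.
- pump_top (a point): Centre of the top of the red mushroom-shaped pump knob, 48 mm in diameter, rounded over; 127 mm above the desk when up, 109 mm when fully down. Moves with the knob.
- pump (a joint): Pump knob: 0 = up, 0.018 (m) = pressed fully down onto its stop. Pushed straight down against a return spring, about 3 N at the top and 6 N at the bottom; comes up by itself within about half a second when let go. Each full stroke ratchets the pin out by about 10 mm (the first one by less or more); short strokes (under about 12 mm) may lift it by nothing, and the knob has to come up fully between strokes.
- vent_tip (a point): Tip of the vent lever (a steel rod with a blue grip 15 mm in diameter, 54 mm from pivot to tip) that swings in the stand's y-z plane. It starts leaning to the stand's +y side (towards the pump; open) and has to end leaning to the -y side (shut). This point moves with the lever.
- vent_pivot (a point): Pivot of the vent lever, 36 mm above the desk, between two aluminium cheeks that rise to 42 mm; the pivot axis is the stand's x.
- vent (a joint): Vent lever: 0 = open, leaning 0.6 rad from upright to the stand's +y side; 1.2 (rad) = shut, leaning 0.6 rad to the -y side, against its stop. Starts at 0 to 0.25. It takes about 1 to 2 N at the grip and stays where it is left.
- pin_top (a point): Top of the yellow indicator pin's cap (16 mm in diameter), which stands up out of a brass boss on top of the closure, at stand x +30 mm, y 0. About 6 mm above the boss when in, 45 mm when fully out. The boss's top is 93 mm above the desk.
- pin (a joint): How far the indicator pin has risen: 0 = in, about 0.038 to 0.040 (m) = fully out (further strokes then do nothing more). It stays where a stroke leaves it, but for a millimetre or so. It starts anywhere from 0 to 0.017, so two to four full strokes are needed. The green band at its foot begins to show at about 0.027.
- adapter_green: Small green connector, 20 x 38 x 12 mm, loose on the desk in front of the stand (bystander; origin at its underside).
- cell: Round battery cell, red and white, 15 x 50 mm, lying loose just off the -y end of the stand (bystander; origin at its underside).
- battery_pack: Black battery pack, 90 x 65 x 28 mm (bystander).
- screwdriver_small: Small blue-handled screwdriver, 146 mm long (bystander).
- cleaver: White and black bench cutter, 66 x 95 x 41 mm (bystander).

How it is judged:
By the outcome, as a careful person would: the job done as asked, in the order asked, and still so for the second after the job is handed in, with the robot touching nothing.
It also fails if it takes over 42 s, if anything falls off the work surface, if the arm or the gripper's body presses on something with over 40 N, if the wrist force passes 120 N, or if a joint passes its speed limit or range.

## Working session

There is one attempt and no reset: what is moved stays moved. The work goes in short steps, Python scripts to look and compute and a tool call to move; the robot and the scene stay as the last step left them, time stands still between calls to the robot, and variables do not carry over. Pictures are saved under pics/ and viewed, about 8 in all and at most 12, crops included, and the job is handed in when it is done.

Besides the shell and the picture viewer there is one more tool, called after ">>>" as name([rows], argument=value, ...), one row to a line, values as JSON. send_rows: Moves the arm, as the interface text tells. Its arguments: {"type":"object","properties":{"plan":{"type":"array"},"grip_force":{"type":"number"}},"required":["plan"]}

```bash
mkdir -p pics; ls; cat > h.py <<'E'
from cell import env
import numpy as np, cv2
def pix(c,P):
    k=env.get_calibration(c);T=np.array(k["extrinsics"]);p=np.linalg.inv(T)@np.r_[P,1]
    return np.array([k["fx"]*p[0]/p[2]+k["cx"],k["fy"]*p[1]/p[2]+k["cy"]])
def onz(c,uv,z):
    k=env.get_calibration(c);T=np.array(k["extrinsics"])
    d=T[:3,:3]@np.array([(uv[0]-k["cx"])/k["fx"],(uv[1]-k["cy"])/k["fy"],1]);o=T[:3,3]
    return o+d*(z-o[2])/d[2]
E
python3 - <<'E'
from h import *
np.set_printoptions(precision=3,suppress=True)
ims=[]
for c in("top","side"):
    im=env.read_camera(c);cv2.imwrite(f"pics/a_{c}.png",im[...,::-1])
    print(c,np.array(env.get_calibration(c)["extrinsics"]))
    for q in("stand","pump_top","vent_tip","pin_top"):
        for r in env.regions_of(c,q)[:2]:
            ys,xs=np.nonzero(r["region"]);print(q,round(r["confidence"],2),r["rect"],xs.mean(),ys.mean())
o=env.get_obs();print(o,env.grip_point_offset)
E
```

```text
pics
top [[-0.016 -0.998  0.063  0.483]
 [-1.     0.015 -0.02  -0.194]
 [ 0.019 -0.063 -0.998  0.941]
 [ 0.     0.     0.     1.   ]]
stand 0.57 [320.0, 175.8, 385.5, 267.8] 353.99667123555906 223.4450753867241
pump_top 0.74 [342.3, 176.7, 366.3, 196.2] 353.94089834515364 187.38297872340425
vent_tip 0.68 [340.7, 176.9, 365.3, 197.9] 353.4238578680203 187.48223350253807
vent_tip 0.37 [134.2, 213.0, 177.7, 255.7] 152.93383947939262 234.1008676789588
side [[-0.922 -0.15   0.357  0.213]
 [-0.387  0.369 -0.845  0.53 ]
 [-0.005 -0.917 -0.398  0.454]
 [ 0.     0.     0.     1.   ]]
stand 0.9 [284.5, 164.3, 369.9, 229.4] 323.95900581020015 198.7682375726275
pump_top 0.56 [284.0, 165.9, 303.3, 185.2] 292.1952380952381 172.28095238095239
vent_tip 0.6 [319.8, 196.3, 338.4, 212.4] 329.3448275862069 203.04310344827587
{'time_s': 0.5, 'qpos': array([-63.938,  18.392,  -4.017,  83.109,   1.294,  78.539,  -3.261]), 'joint_velocities': array([ 0.035, -0.046, -0.07 , -0.127,  0.06 , -0.101, -0.086]), 'effort': array([  0.   , -49.06 ,  -0.403, -31.247,  -0.064,   0.035,   0.   ]), 'tool_pos': array([0.277, 0.588, 0.223]), 'tool_rot': array([179.995,   0.001, 154.747]), 'force': array([ 0.082, -0.019,  0.067]), 'wrist_torque': array([-0.021, -0.034,  0.011]), 'grip_width': 0.08695274444939621} 0.0187
```

View pics/a_top.png

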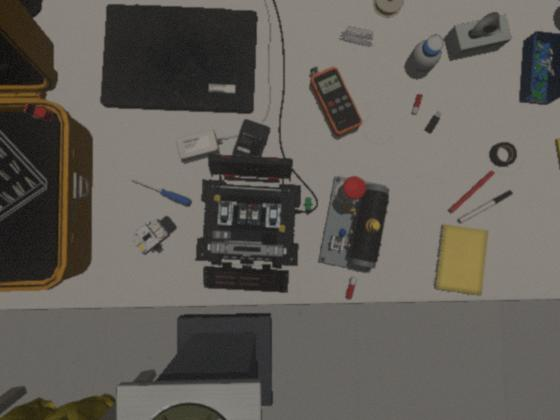

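View pics/a_side.png

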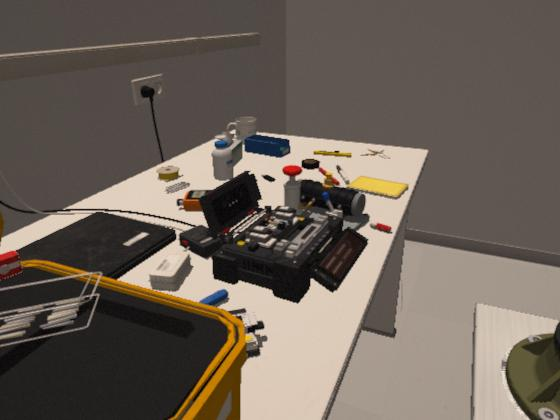

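Top view: stand centred around (354,223), red knob (354,187), blue grip (342,233), pin (374,225), and the cell at (351,288). The big open black machine lies just left of the stand. I'll take a zoomed crop and compute positions.

```bash
python3 - <<'E'
from h import *
np.set_printoptions(precision=4,suppress=True)
im=cv2.imread("pics/a_top.png");t=cv2.resize(im[160:310,290:410],None,fx=4,fy=4,interpolation=2)
s=cv2.imread("pics/a_side.png");s=cv2.resize(s[145:245,270:370],None,fx=3,fy=3,interpolation=2)
out=np.zeros((600,790,3),np.uint8);out[:,:480]=t;out[:300,490:790]=s
cv2.imwrite("pics/b.png",cv2.convertScaleAbs(out,alpha=1.6))
p=onz("top",(354,187.4),.122);n=onz("top",(374,225),.1);print(p,n)
d=n-p; # stand frame: (60,-65)
for yaw in [np.degrees(np.arctan2(d[1],d[0])-np.arctan2(-65,60))]:
    print(yaw,np.hypot(d[0],d[1]),np.hypot(60,65)/1000)
for q in [(337,177),(320,263),(366,269)]: print(onz("top",q,.012))
E
```

```text
[ 0.571  -0.3565  0.122 ] [ 0.4954 -0.3999  0.1   ]
-102.85012346797825 0.08710660148442795 0.08845903006477066
[ 0.607  -0.3402  0.012 ]
[ 0.4135 -0.2972  0.012 ]
[ 0.3983 -0.4004  0.012 ]
```

View pics/b.png

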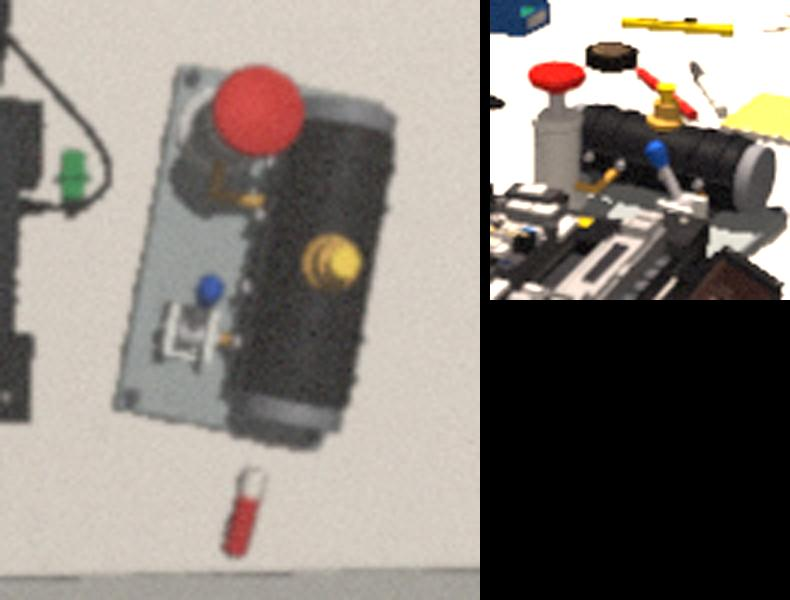

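```bash
cat >> h.py <<'E'
O=np.array([.500,-.373]);YAW=np.radians(-102.5)
ex=np.array([np.cos(YAW),np.sin(YAW)]);ey=np.array([-ex[1],ex[0]])
def S(x,y,z): return np.r_[O+(x*ex+y*ey)/1000,z/1000]
def inst(p): d=(np.array(p[:2])-O)*1000; return np.r_[d@ex,d@ey,p[2]*1000]
def tool(yaw): c,s=np.cos(yaw),np.sin(yaw); return np.array([[c,s,0],[s,-c,0],[0,0,-1]])
E
python3 - <<'E'
from h import *
np.set_printoptions(precision=4,suppress=True)
im=cv2.imread("pics/a_top.png");h=cv2.cvtColor(im,cv2.COLOR_BGR2HSV)[210:260,325:370]
m=(h[...,0]>100)&(h[...,0]<130)&(h[...,1]>150);ys,xs=np.nonzero(m);c=(xs.mean()+325,ys.mean()+210);print(m.sum(),c,inst(onz("top",c,.082)))
for P in [(-30,65,122),(30,0,104),(-30,-50,42)]: print(P,pix("top",S(*P)),pix("side",S(*P)))
# arc
a0=np.arctan2(.588,.277);E=S(-30,12,280);a1=np.arctan2(E[1],E[0]);r1=np.hypot(E[0],E[1]);print("end",E,r1)
p=np.array([.277,.588,.223]);yaw=np.radians(154.747);rows=[]
N=24
for i in range(1,N+1):
    f=i/N;a=a0+(a1-a0)*f;r=.65+(r1-.65)*f
    q=np.array([r*np.cos(a),r*np.sin(a),.223+min(1,f*3)*.077 if f<.8 else .30])
    s=np.round(tool(yaw).T@(q-p)*1000,0);p=p+tool(yaw)@s/1000;yaw-=.056
    rows.append([0,*s.astype(int).tolist(),0,0,.056])
print(rows,p,np.degrees(yaw))
E
```

```text
2 (np.float64(342.0), np.float64(231.0)) [-31.8567 -23.222   82.    ]
(-30, 65, 122) [354.64   187.8943] [292.0717 168.6313]
(30, 0, 104) [375.6785 225.8863] [328.8469 174.0487]
(-30, -50, 42) [337.4382 243.303 ] [333.784  211.4324]
end [ 0.5182 -0.3463  0.28  ] 0.6232734578723949
[[0, -46, -3, -10, 0, 0, 0.056], [0, -47, -3, -9, 0, 0, 0.056], [0, -46, -4, -10, 0, 0, 0.056], [0, -46, -5, -10, 0, 0, 0.056], [0, -46, -6, -9, 0, 0, 0.056], [0, -46, -6, -10, 0, 0, 0.056], [0, -45, -7, -9, 0, 0, 0.056], [0, -45, -8, -10, 0, 0, 0.056], [0, -46, -8, 0, 0, 0, 0.056], [0, -45, -10, 0, 0, 0, 0.056], [0, -44, -9, 0, 0, 0, 0.056], [0, -45, -11, 0, 0, 0, 0.056], [0, -44, -11, 0, 0, 0, 0.056], [0, -44, -12, 0, 0, 0, 0.056], [0, -43, -12, 0, 0, 0, 0.056], [0, -44, -14, 0, 0, 0, 0.056], [0, -43, -13, 0, 0, 0, 0.056], [0, -43, -15, 0, 0, 0, 0.056], [0, -42, -15, 0, 0, 0, 0.056], [0, -42, -16, 0, 0, 0, 0.056], [0, -42, -16, 0, 0, 0, 0.056], [0, -42, -17, 0, 0, 0, 0.056], [0, -41, -18, 0, 0, 0, 0.056], [0, -41, -18, 0, 0, 0, 0.056]] [ 0.5182 -0.3465  0.3   ] 77.7414723344173
```

>>> send_rows([
  [0, -46, -3, -10, 0, 0, 0.056],
  [0, -47, -3, -9, 0, 0, 0.056],
  [0, -46, -4, -10, 0, 0, 0.056],
  [0, -46, -5, -10, 0, 0, 0.056],
  [0, -46, -6, -9, 0, 0, 0.056],
  [0, -46, -6, -10, 0, 0, 0.056],
  [0, -45, -7, -9, 0, 0, 0.056],
  [0, -45, -8, -10, 0, 0, 0.056],
  [0, -46, -8, 0, 0, 0, 0.056],
  [0, -45, -10, 0, 0, 0, 0.056],
  [0, -44, -9, 0, 0, 0, 0.056],
  [0, -45, -11, 0, 0, 0, 0.056],
])

```text
time_s: 1.7
tool_pos: [0.6145, 0.1683, 0.2996]
tool_rot: [180.0, -0.0, 116.1]
force: [1.1, -0.0, -0.9]
grip_width: 0.0026
```

>>> send_rows([
  [0, -44, -11, 0, 0, 0, 0.056],
  [0, -44, -12, 0, 0, 0, 0.056],
  [0, -43, -12, 0, 0, 0, 0.056],
  [0, -44, -14, 0, 0, 0, 0.056],
  [0, -43, -13, 0, 0, 0, 0.056],
  [0, -43, -15, 0, 0, 0, 0.056],
  [0, -42, -15, 0, 0, 0, 0.056],
  [0, -42, -16, 0, 0, 0, 0.056],
  [0, -42, -16, 0, 0, 0, 0.056],
  [0, -42, -17, 0, 0, 0, 0.056],
  [0, -41, -18, 0, 0, 0, 0.056],
  [0, -41, -18, 0, 0, 0, 0.056],
])

```text
time_s: 2.9
tool_pos: [0.5177, -0.3481, 0.2996]
tool_rot: [180.0, 0.0, 77.6]
force: [0.5, -0.4, -0.3]
grip_width: 0.0005
```

>>> send_rows([
  [0, 0, 0, 0, 0, 0, 0],
  [0, 0, 0, 0, 0, 0, 0],
])

```text
time_s: 3.1
tool_pos: [0.5175, -0.348, 0.2999]
tool_rot: [180.0, -0.0, 77.6]
force: [-0.3, 0.7, -0.2]
grip_width: 0.0008
```

```bash
cat > st.py <<'E'
from h import *
np.set_printoptions(precision=2,suppress=True)
o=env.get_obs();print(o["time_s"],"stand",inst(o["tool_pos"]),o["tool_rot"],"F",o["force"],"w",o["grip_width"])
R=tool(np.radians(o["tool_rot"][2]))
print("to vent start",R.T@(S(-30,12,70)-o["tool_pos"])*1000,"to pump",R.T@(S(-30,65,127)-o["tool_pos"])*1000)
E
python3 st.py
```

```text
3.1 stand [-28.16  11.73 299.91] [179.96  -0.01  77.56] F [-0.32  0.73 -0.18] w 0.0007636249706739569
to vent start [  1.84   0.27 229.91] to pump [  1.78  53.27 172.91]
```

>>> send_rows([
  [0, 2, 0, 40, 0, 0, 0],
  [0, 0, 0, 45, 0, 0, 0],
  [0, 0, 0, 45, 0, 0, 0],
  [0, 0, 0, 40, 0, 0, 0],
  [0, 0, 0, 15, 0, 0, 0],
  [0, 0, 0, 0, 0, 0, 0],
])

```text
time_s: 3.7
tool_pos: [0.5187, -0.3424, 0.1124]
tool_rot: [-179.8, -0.1, 77.9]
force: [0.1, -0.0, 0.0]
grip_width: 0.0004
```

```bash
python3 st.py; cat > look.py <<'E'
from h import *
import sys
n=sys.argv[1]
t=env.read_camera("top")[165:305,290:410];s=env.read_camera("side")[130:240,270:380]
t=cv2.resize(t,None,fx=3,fy=3,interpolation=2);s=cv2.resize(s,None,fx=3.8,fy=3.8,interpolation=2)
o=np.zeros((420,790,3),np.uint8);o[:,:360]=t;o[:s.shape[0],365:365+s.shape[1]]=s
cv2.imwrite(f"pics/{n}.png",cv2.convertScaleAbs(o[...,::-1],alpha=1.6))
E
python3 look.py c
```

```text
3.7 stand [-33.88  11.65 112.38] [-179.76   -0.09   77.88] F [ 0.05 -0.01  0.02] w 0.00041654744271264434
to vent start [-3.88  0.33 42.38] to pump [ -4.23  53.33 -14.62]
```

View pics/c.png

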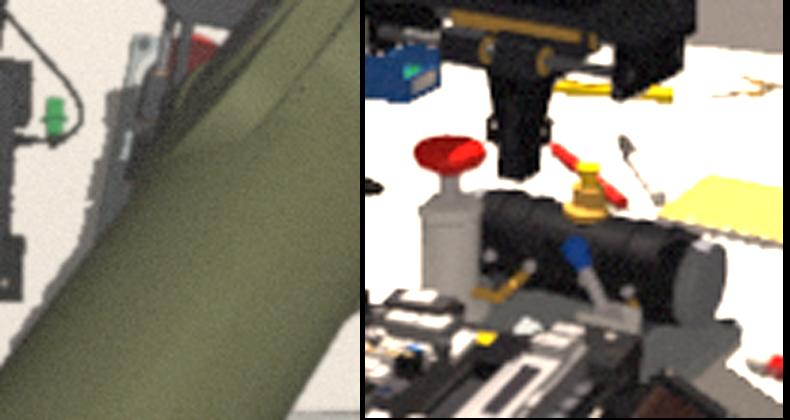

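>>> send_rows([
  [0, -4, 0, 20, 0, 0, 0],
  [0, 0, 0, 14, 0, 0, 0],
  [0, 0, 0, 6, 0, 0, 0],
  [0, 0, 0, 0, 0, 0, 0],
])

```text
time_s: 4.2
tool_pos: [0.5182, -0.3482, 0.0745]
tool_rot: [-180.0, -0.0, 77.8]
force: [-0.2, -0.5, 1.2]
grip_width: 0.0002
```

```bash
python3 st.py
```

```text
4.2 stand [-28.11  12.4   74.47] [-179.98   -0.02   77.76] F [-0.24 -0.53  1.24] w 0.00017832854357752935
to vent start [ 1.89 -0.39  4.47] to pump [  1.66  52.61 -52.53]
```

Now push along −y (tool −y), 55 mm first.

>>> send_rows([
  [0, 1, -6, 1, 0, 0, 0],
  [0, 0, -6, 0, 0, 0, 0],
  [0, 0, -6, 0, 0, 0, 0],
  [0, 0, -6, 0, 0, 0, 0],
  [0, 0, -6, 0, 0, 0, 0],
  [0, 0, -6, 0, 0, 0, 0],
  [0, 0, -6, 0, 0, 0, 0],
  [0, 0, -6, 0, 0, 0, 0],
  [0, 0, -4, 0, 0, 0, 0],
  [0, 0, 0, 0, 0, 0, 0],
])

```text
time_s: 5.2
tool_pos: [0.466, -0.3362, 0.073]
tool_rot: [-179.9, -0.0, 77.7]
force: [0.1, 0.5, 0.3]
grip_width: 0.0005
```

```bash
python3 st.py
```

```text
5.2 stand [-28.54 -41.14  73.03] [-179.88   -0.04   77.7 ] F [0.12 0.5  0.27] w 0.0005020117049721421
to vent start [ 1.27 53.14  3.03] to pump [  1.08 106.14 -53.97]
```

>>> send_rows([
  [0, 1, -3, 0, 0, 0, 0],
  [0, 0, -3, 0, 0, 0, 0],
  [0, 0, -2, 0, 0, 0, 0],
  [0, 0, -2, 0, 0, 0, 0],
])

```text
time_s: 5.6
tool_pos: [0.4579, -0.3333, 0.0734]
tool_rot: [-180.0, -0.0, 77.7]
force: [2.0, -0.6, -0.7]
grip_width: 0.0006
```

```bash
python3 st.py; python3 look.py d
```

```text
5.6 stand [-29.67 -49.73  73.36] [-179.99   -0.01   77.75] F [ 2.02 -0.65 -0.69] w 0.0005510353783480688
to vent start [ 0.06 61.73  3.36] to pump [ -0.17 114.73 -53.64]
```

View pics/d.png

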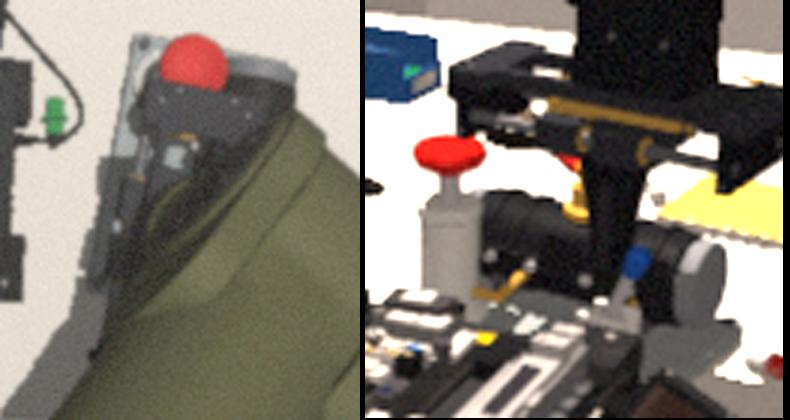

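The lever has crossed over: its grip at (636,262) leans to −y in front of the finger. I'll continue to the stop.

>>> send_rows([
  [0, 0, -2, 0, 0, 0, 0],
  [0, 0, -2, 0, 0, 0, 0],
  [0, 0, -2, 0, 0, 0, 0],
])

```text
time_s: 6.0
tool_pos: [0.4521, -0.3322, 0.0736]
tool_rot: [180.0, -0.0, 77.7]
force: [1.7, -1.4, -0.7]
grip_width: 0.0006
```

>>> send_rows([
  [0, 0, -2, 0, 0, 0, 0],
  [0, 0, -1, 0, 0, 0, 0],
])

```text
time_s: 6.2
tool_pos: [0.449, -0.3316, 0.0736]
tool_rot: [180.0, -0.0, 77.7]
force: [1.3, 0.2, -1.6]
grip_width: 0.0005
```

```bash
python3 st.py
```

```text
6.2 stand [-29.38 -58.79  73.63] [179.99  -0.01  77.73] F [ 1.32  0.18 -1.61] w 0.0005493193754280648
to vent start [ 0.34 70.79  3.63] to pump [  0.12 123.79 -53.37]
```

>>> send_rows([
  [0, 0, -2, 0, 0, 0, 0],
  [0, 0, -2, 0, 0, 0, 0],
])

```text
time_s: 6.4
tool_pos: [0.4476, -0.3313, 0.0743]
tool_rot: [179.7, 0.1, 77.8]
force: [8.0, -2.0, -2.3]
grip_width: 0.0006
```

>>> send_rows([
  [0, 0, -2, 0, 0, 0, 0],
  [0, 0, -1, 0, 0, 0, 0],
])

```text
time_s: 6.6
tool_pos: [0.447, -0.3311, 0.0751]
tool_rot: [179.4, 0.1, 77.8]
force: [11.3, -2.2, -2.2]
grip_width: 0.0008
```

```bash
python3 st.py; python3 look.py e
```

```text
6.6 stand [-29.45 -60.82  75.12] [179.43   0.11  77.8 ] F [11.28 -2.16 -2.24] w 0.0008135307663471081
to vent start [ 0.17 72.82  5.12] to pump [ -0.1  125.82 -51.88]
```

View pics/e.png

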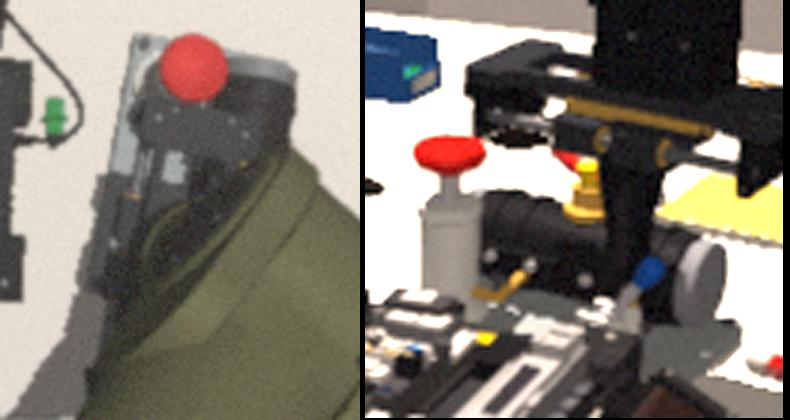

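Stop reached: force rose to 11 N with the position stalled, and the lever leans mirror-wise to −y. Next I back off, lift and go over the knob.

>>> send_rows([
  [0, 0, 10, 0, 0, 0, 0],
  [0, 0, 5, -5, 0, 0, 0],
  [0, 0, 0, -35, 0, 0, 0],
  [0, 0, 0, -35, 0, 0, 0],
  [0, 0, 15, -5, 0, 0, 0],
  [0, 0, 35, 0, 0, 0, 0],
  [0, 0, 35, 0, 0, 0, 0],
  [0, 0, 25, 0, 0, 0, 0],
  [0, 0, 4, 0, 0, 0, 0],
  [0, 0, 0, 0, 0, 0, 0],
  [0, 0, 0, 0, 0, 0, 0],
])

```text
time_s: 7.8
tool_pos: [0.5666, -0.3579, 0.1533]
tool_rot: [-179.9, -0.0, 77.7]
force: [0.1, -0.1, -0.2]
grip_width: 0.0005
```

```bash
python3 st.py; python3 look.py f
```

```text
7.8 stand [-29.11  61.76 153.34] [-179.89   -0.     77.65] F [ 0.14 -0.13 -0.17] w 0.0005488005671964025
to vent start [  1.03 -49.76  83.34] to pump [ 0.88  3.24 26.34]
```

View pics/f.png

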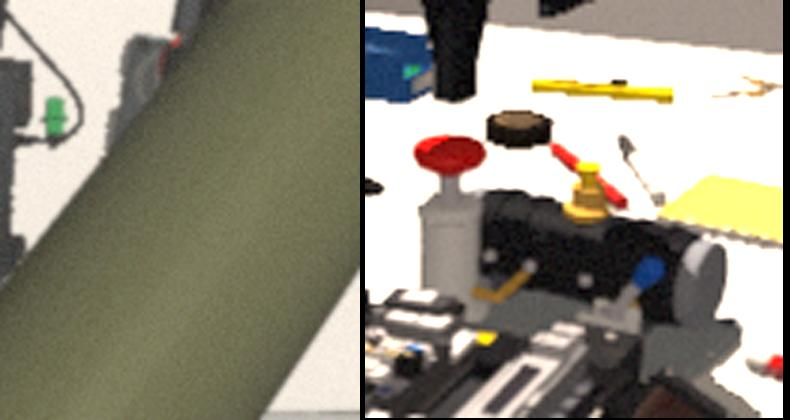

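The lever stays shut at (648,270) and the fingers are directly above the knob. First stroke, with the force checked at the bottom.

>>> send_rows([
  [0, 1, 3, 15, 0, 0, 0],
  [0, 0, 0, 8, 0, 0, 0],
  [0, 0, 0, 6, 0, 0, 0],
  [0, 0, 0, 6, 0, 0, 0],
  [0, 0, 0, 6, 0, 0, 0],
  [0, 0, 0, 4, 0, 0, 0],
  [0, 0, 0, 2, 0, 0, 0],
  [0, 0, 0, 0, 0, 0, 0],
])

```text
time_s: 8.7
tool_pos: [0.5711, -0.3564, 0.1091]
tool_rot: [-180.0, -0.1, 77.7]
force: [-6.9, 5.0, 15.6]
grip_width: 0.0005
```

```bash
python3 st.py
```

```text
8.7 stand [-31.56  65.84 109.14] [-179.97   -0.13   77.75] F [-6.91  4.97 15.61] w 0.0005279483551812774
to vent start [ -1.33 -53.84  39.14] to pump [ -1.56  -0.84 -17.86]
```

Bottomed (z = 109 mm, 16 N). Release and look at the pin.

>>> send_rows([
  [0, 0, 0, -8, 0, 0, 0],
  [0, 0, 0, -12, 0, 0, 0],
  [0, 0, 0, -15, 0, 0, 0],
  [0, 0, 0, 0, 0, 0, 0],
  [0, 0, 0, 0, 0, 0, 0],
  [0, 0, 0, 0, 0, 0, 0],
  [0, 0, 0, 0, 0, 0, 0],
  [0, 0, 0, 0, 0, 0, 0],
])

```text
time_s: 9.5
tool_pos: [0.5712, -0.357, 0.1409]
tool_rot: [-179.9, -0.0, 77.7]
force: [-0.3, 0.3, 1.3]
grip_width: 0.0006
```

```bash
cat > pin.py <<'E'
from h import *
im=env.read_camera("side");u,v=pix("side",S(30,0,93));u=int(u);v=int(v)
h=cv2.cvtColor(im,cv2.COLOR_RGB2HSV)[v-35:v+12,u-9:u+10]
y=(h[...,0]>18)&(h[...,0]<35)&(h[...,1]>140)&(h[...,2]>60)
g=(h[...,0]>40)&(h[...,0]<90)&(h[...,1]>80)
print("pin base px",u,v,"yellow rows",[(v-35+i,int(n)) for i,n in enumerate(y.sum(1)) if n],"green",int(g.sum()))
print("expected top rows for pin 0,10,20,30,39:",[round(pix("side",S(30,0,99+p))[1],1) for p in(0,10,20,30,39)])
E
python3 st.py; python3 pin.py
```

```text
9.5 stand [-31.06  66.06 140.85] [-179.94   -0.01   77.74] F [-0.28  0.26  1.29] w 0.0005850058544683254
to vent start [ -0.84 -54.06  70.85] to pump [-1.05 -1.06 13.85]
pin base px 328 178 yellow rows [(151, 7), (152, 19), (153, 19), (154, 15), (155, 3), (168, 5), (169, 6), (170, 4), (171, 4), (172, 3), (173, 3), (174, 3), (175, 4), (176, 3), (177, 4), (178, 5), (179, 3), (185, 1), (186, 1)] green 0
expected top rows for pin 0,10,20,30,39: [np.float64(176.0), np.float64(172.1), np.float64(168.1), np.float64(164.1), np.float64(160.4)]
```

The pin top rose from row ~173 to 168 (pin ≈ 20 mm). Second stroke.

>>> send_rows([
  [0, 0, 0, 9, 0, 0, 0],
  [0, 0, 0, 7, 0, 0, 0],
  [0, 0, 0, 7, 0, 0, 0],
  [0, 0, 0, 6, 0, 0, 0],
  [0, 0, 0, 4, 0, 0, 0],
  [0, 0, 0, 2, 0, 0, 0],
  [0, 0, 0, 0, 0, 0, 0],
])

```text
time_s: 10.25
tool_pos: [0.5717, -0.3573, 0.1091]
tool_rot: [179.9, -0.1, 77.7]
force: [-4.7, 2.8, 15.0]
grip_width: 0.0005
```

>>> send_rows([
  [0, 0, 0, -8, 0, 0, 0],
  [0, 0, 0, -12, 0, 0, 0],
  [0, 0, 0, -15, 0, 0, 0],
  [0, 0, 0, 0, 0, 0, 0],
  [0, 0, 0, 0, 0, 0, 0],
  [0, 0, 0, 0, 0, 0, 0],
  [0, 0, 0, 0, 0, 0, 0],
  [0, 0, 0, 0, 0, 0, 0],
])

```text
time_s: 11.05
tool_pos: [0.5712, -0.3569, 0.1409]
tool_rot: [-179.9, -0.0, 77.7]
force: [0.2, 0.1, 0.8]
grip_width: 0.0004
```

```bash
python3 st.py; python3 pin.py
```

```text
11.05 stand [-31.12  66.04 140.86] [-179.94   -0.02   77.74] F [0.18 0.11 0.83] w 0.00043295478824346306
to vent start [ -0.89 -54.05  70.86] to pump [-1.11 -1.05 13.86]
pin base px 328 178 yellow rows [(151, 7), (152, 19), (153, 19), (154, 15), (155, 3), (164, 5), (165, 6), (166, 5), (167, 3), (168, 4), (169, 4), (170, 4), (171, 4), (172, 3), (173, 3), (174, 3), (175, 4), (176, 3), (177, 3), (178, 2), (179, 5)] green 4
expected top rows for pin 0,10,20,30,39: [np.float64(176.0), np.float64(172.1), np.float64(168.1), np.float64(164.1), np.float64(160.4)]
```

Pin ≈ 30 mm, with green starting to show. Third stroke, then a fourth, which is harmless if the pin is already fully out.

>>> send_rows([
  [0, 0, 0, 9, 0, 0, 0],
  [0, 0, 0, 7, 0, 0, 0],
  [0, 0, 0, 7, 0, 0, 0],
  [0, 0, 0, 6, 0, 0, 0],
  [0, 0, 0, 4, 0, 0, 0],
  [0, 0, 0, 2, 0, 0, 0],
  [0, 0, 0, 0, 0, 0, 0],
])

```text
time_s: 11.8
tool_pos: [0.5717, -0.3573, 0.1092]
tool_rot: [179.9, -0.1, 77.7]
force: [-3.6, 3.8, 14.3]
grip_width: 0.0007
```

>>> send_rows([
  [0, 0, 0, -8, 0, 0, 0],
  [0, 0, 0, -12, 0, 0, 0],
  [0, 0, 0, -15, 0, 0, 0],
  [0, 0, 0, 0, 0, 0, 0],
  [0, 0, 0, 0, 0, 0, 0],
  [0, 0, 0, 0, 0, 0, 0],
  [0, 0, 0, 0, 0, 0, 0],
  [0, 0, 0, 0, 0, 0, 0],
])

```text
time_s: 12.6
tool_pos: [0.5712, -0.3569, 0.1409]
tool_rot: [-179.9, -0.0, 77.7]
force: [-0.3, 0.1, -0.4]
grip_width: 0.0005
```

```bash
python3 st.py; python3 pin.py
```

```text
12.6 stand [-31.11  66.06 140.88] [-179.94   -0.02   77.74] F [-0.29  0.14 -0.43] w 0.0005039654048080007
to vent start [ -0.88 -54.07  70.88] to pump [-1.1  -1.07 13.88]
pin base px 328 178 yellow rows [(151, 7), (152, 19), (153, 19), (154, 15), (155, 3), (160, 5), (161, 5), (162, 5), (163, 3), (164, 3), (165, 3), (166, 3), (167, 3), (168, 4), (169, 4), (170, 4), (171, 4), (172, 3), (173, 4), (178, 1), (179, 3), (184, 1)] green 19
expected top rows for pin 0,10,20,30,39: [np.float64(176.0), np.float64(172.1), np.float64(168.1), np.float64(164.1), np.float64(160.4)]
```

>>> send_rows([
  [0, 0, 0, 9, 0, 0, 0],
  [0, 0, 0, 7, 0, 0, 0],
  [0, 0, 0, 7, 0, 0, 0],
  [0, 0, 0, 6, 0, 0, 0],
  [0, 0, 0, 4, 0, 0, 0],
  [0, 0, 0, 2, 0, 0, 0],
  [0, 0, 0, 0, 0, 0, 0],
])

```text
time_s: 13.35
tool_pos: [0.5717, -0.3573, 0.1091]
tool_rot: [179.9, -0.1, 77.7]
force: [-3.7, 3.6, 15.8]
grip_width: 0.0006
```

>>> send_rows([
  [0, 0, 0, -8, 0, 0, 0],
  [0, 0, 0, -12, 0, 0, 0],
  [0, 0, 0, -25, 0, 0, 0],
  [0, 0, 0, -40, 0, 0, 0],
  [0, 0, 0, -40, 0, 0, 0],
  [0, 0, 0, -40, 0, 0, 0],
  [0, 0, 0, 0, 0, 0, 0],
  [0, 0, 0, 0, 0, 0, 0],
  [0, 0, 0, 0, 0, 0, 0],
])

```text
time_s: 14.25
tool_pos: [0.571, -0.3565, 0.2697]
tool_rot: [-179.8, -0.1, 77.7]
force: [0.5, -0.6, -1.4]
grip_width: 0.0002
```

```bash
python3 st.py; python3 pin.py; python3 look.py g
```

```text
14.25 stand [-31.48  65.7  269.71] [-179.84   -0.06   77.75] F [ 0.51 -0.57 -1.38] w 0.00017984113314343982
to vent start [ -1.25 -53.71 199.71] to pump [ -1.47  -0.71 142.71]
pin base px 328 178 yellow rows [(151, 7), (152, 19), (153, 19), (154, 15), (155, 3), (160, 5), (161, 5), (162, 5), (163, 3), (164, 3), (165, 3), (166, 3), (167, 3), (168, 4), (169, 4), (170, 4), (171, 4), (172, 3), (173, 4), (178, 2), (179, 3), (181, 1), (183, 1), (187, 1)] green 18
expected top rows for pin 0,10,20,30,39: [np.float64(176.0), np.float64(172.1), np.float64(168.1), np.float64(164.1), np.float64(160.4)]
```

View pics/g.png

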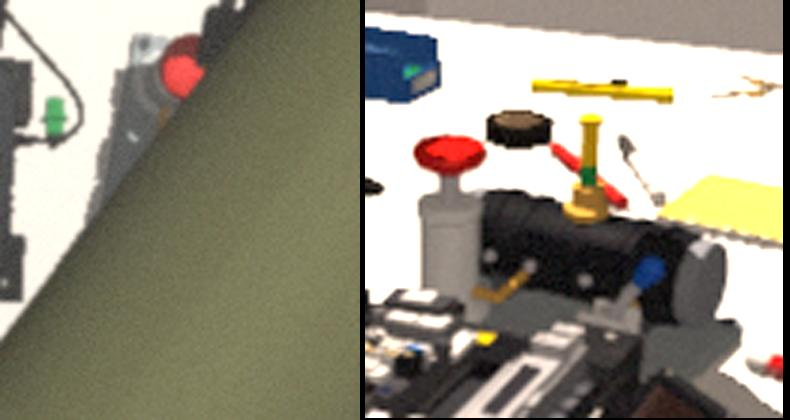

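The pin is fully out (cap at (590,118)) with the green band showing at (588,175). The knob is up, the lever is shut and the tool is clear.

```bash
python3 -c "
from cell import env
print(env.sign_off())"
```

```text
the job is handed in; nothing more can be done
None
```

The closure is ready for its leak test, and I handed the job in at about 14 s of the 42 s allowed.

- **Vent lever:** I pushed it over to its −y side until the force rose to 11 N and it stopped moving. It stayed there in every later picture.
- **Pumping:** I then gave the red knob four full strokes. Each bottomed at z = 109 mm with about 15 N. I let the knob up after each one.
- **Pin:** After the third stroke the pin read about 39–40 mm out with its green band showing. The fourth stroke changed nothing, so it is at its end.
- **Last checks:** The knob is up, the lever is shut, the tool is about 14 cm above the knob, and the force on it reads about zero. The green connector and the battery cell looked unmoved in the pictures. The arm hid part of the top view at the end, and I did not recheck the other bystanders individually.

No checks failed. The early position measurements of the stand differed by about 5 mm between features. The averaged position matched both cameras well enough.

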